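Eject the round lock barrel from its die block

ROBOT

A 6-joint arm with a two-finger parallel gripper is mounted at the origin on the work surface. World frame = base frame: x ahead of the robot, y to its left, z up, the work surface at z = 0. Lengths are in m, angles in rad, forces in N, time in s.
With the tool pointing down it reaches from about 0.3 to 0.875 m from the base axis. Payload 6.4 kg.
Tool frame: the origin (TCP) lies midway between the tips of the shut fingers; the grasp point (between the pads) lies 19 mm behind it; z points along the fingers, y is the line along which they close (so a half turn about z gives the same grasp; the last joint's range is limited). The gripper opens to 85 mm and grips with 20 to 120 N. Pads are 22 mm wide; open, the fingers measure 114 mm over their backs; the gripper's body (76 mm by 85 mm) begins 54 mm behind the grasp point. The pads swing forward as they close: fully open they stand 13 mm farther back than shut.
Start: joints at [0.964, 0.181, 1.607, -0, 1.354, -0.206], TCP at [0.224, 0.529, 0.231] pointing down, gripper open.
Joint ranges: [-2.99, 2.99], [-0.89, 2.07], [0.3, 2.58], [-1.14, 4.28], [0, 2.63], [-3.12, 3.12]. Speed limits (rad/s): [2.57, 2.57, 3.01, 3.14, 3.14, 3.14].

INTERFACE

Orientations are given as a unit quaternion [w, x, y, z].
In Python, from bench import ctrl gives the robot as it stands.
- The arm moves only by the tool send_rows, never from a script. Its argument "motion" is a list of rows, each a list of 7 numbers: the turn, a rotation vector about the tool's x, y, z in degrees, then the shift along the tool's x, y, z in mm, then the closure, from -1 (fully open) to 1 (shut). In form: [[rx, ry, rz, tx, ty, tz, grip], ...]. A call has exactly 10 rows; each row shifts and turns the commanded pose from where the row before left it, along the tool's axes as they then stand; what a row does not reach is not made up. A row lasts 1/10 s, in which the tool goes at most 50 mm and 8.59 degrees, less where a joint would pass 70% of its speed; a pose out of reach is approached as far as the arm can. A call is refused whole if a number of a shift passes 50 or a number of a turn 8.59, either way. A call with a gripper value outside its range is refused whole. The fingers move at their own pace and stop on an object; the grip force is fixed at half the most. Time passes only in rows, so rows that do not move let the fingers close, or fill a call up. It gives the time, the measured TCP pose, the force, the opening and the grip force at its end, in the units of the state.
- ctrl.get_obs(): the state, without advancing time (a new reading comes with each control period).
- ctrl.camera(name): name is "scene" or "top" or "wrist"; returns a dict with "color" (384x512x3 uint8, red, green, blue), "z_map" (384x512 float32, m along the optical axis (not along the pixel's ray), 0 where there is no reading), "mtx" (3x3 intrinsics, pixels), "extrinsics" (4x4, takes a point from camera to world coordinates); the wrist camera has in their place "hand_eye" (4x4, takes a point from camera to tool coordinates, whose origin is the TCP and whose axes are the flange's). Camera axes: x right, y down, z forward; pixel columns grow to the right and rows downward; lengths in m; the calibration is good to about 2 mm. A picture is of the moment at which its call begins: read the wrist's pose just before it.
- ctrl.hand_in(): hands the job in; it is judged then, once.
The state is a dict: "time_s": time; "q": joint angles; "dq": joint speeds; "joint_efforts": joint torques, N m; "eef_pos": TCP position; "eef_rot": TCP orientation; "wrist_force": force on the tool from outside, world axes, zero at the start; "torque": the same for the moment, N m; "opening": opening from 0.0 (shut) to 1.0 (fully open); "grasp_force": force on a finger pad.
Only numpy, scipy, OpenCV 4.12 (cv2) and the standard library are available. Lean on these libraries where they do the work, as an engineer would, in place of code of your own. Each camera call takes 0.05 s, during which the arm holds its last target. There are 200 camera calls.

TASK

Press the ejector lever of the die block that holds the round brass lock barrel all the way down, so that the barrel rises out of its pocket. Then lift the barrel out and stand it upright in the wooden tray. Leave the square barrel seated in the other die block.

Things in the scene. Friction and masses are not known exactly. Their poses are not given: they have to be found in the camera images.
- round_barrel: Upright brass cylinder 30 mm across, 40 mm tall, about 230 g. Origin: centre of its underside, z up. Starts in a round pocket (1 mm free all round) in the middle of a fixed dark steel die block 76 x 76 mm, 58 mm tall, its top flush with the block's. Lever fully down, it stands 19 mm proud and stays there; grip it across any diameter and draw it straight up: nothing else tops the block.
- round_lever_pad (a point): Centre of the upper face of the dark steel pad (32 x 36 mm, 8 thick) ending the lever on one side of the round barrel's block, 132 mm from the barrel's axis. Starts 64 mm above the cart top, sloping up outwards 13 degrees; pressed straight down it sinks 40 mm to a stop, sideways drift under 5 mm. Takes 5 to 10 N, no spring, stays where left. The barrel rises in proportion, 20 mm at the stop.
- tray: Shallow open wooden tray fixed to the cart top, outside 120 mm (its x) by 96 mm (its y) and 18 mm tall, walls and floor 4 mm thick, empty. Origin: centre of its underside.
- square_barrel: Square brass lock barrel, 28 x 28 mm and 40 mm tall, seated flush in a second die block of the same make with a lever of its own. To be left as it is. Origin: centre of its underside.
Things that resemble listed ones, but are neither listed nor needed, are in the scene too. What is shaped like the part that bears round_lever_pad but red is not meant.

How it is judged:
On the way, in this order (a step that is already met when the one before it is completed fails the run):
1. the round barrel's lever is pressed down and the barrel has risen, still standing in its pocket (height (world z) of round_lever_pad below 0.033 m and height (world z) of round_barrel between 0.031 and 0.045 m and angle between round_barrel's own z axis and vertical below 0.17 rad), for 0.2 s.
2. the barrel is gripped and lifted clear of the die block (height (world z) of round_barrel above 0.06 m and contact force between the fingers and round_barrel above 1 N), for 0.1 s.
At the end, for the whole second after the job is handed in: The round barrel stands upright (within 10 degrees) on the floor of the tray, anywhere inside its walls (underside less than 10 mm above the tray's underside), released and at rest; the square barrel is within 10 mm of where it started, seated in its block (x of round_barrel in the frame of tray between -0.056 and 0.056 m and y of round_barrel in the frame of tray between -0.044 and 0.044 m and z of round_barrel in the frame of tray below 0.01 m and angle between round_barrel's own z axis and vertical below 0.17 rad and linear speed of round_barrel below 0.02 m/s and distance of square_barrel from where it was at the start of the episode below 0.01 m); the robot touches nothing.
It fails at once if the square barrel is raised or moved by more than 10 mm (distance of square_barrel from where it was at the start of the episode above 0.01 m).
It also fails if it takes over 54 s, if anything falls off the work surface, if the arm or the gripper's body presses on something with over 40 N, if the wrist force passes 120 N, or if a joint passes its speed limit or range.

## Working session

There is one attempt and no reset: what is moved stays moved. The work goes in short steps, Python scripts to look and compute and a tool call to move; the robot and the scene stay as the last step left them, time stands still between calls to the robot, and variables do not carry over. Pictures are saved under pics/ and viewed, at most 10 in all, crops included, and the job is handed in when it is done.

Besides the shell and the picture viewer there is one more tool, called as a command line: name --pt "numbers of a row" for each row, then --argument value for the rest. send_rows: Moves the arm, as the interface text tells. Its arguments: {"type":"object","properties":{"motion":{"type":"array","items":{"type":"array","items":{"type":"number"}}}},"required":["motion"]}

```bash
ls; mkdir -p pics
cat > h.py <<'E'
import numpy as np, cv2
from scipy.spatial.transform import Rotation as R
from bench import ctrl
def T(o):
    q=o["eef_rot"];M=np.eye(4);M[:3,:3]=R.from_quat([q[1],q[2],q[3],q[0]]).as_matrix();M[:3,3]=o["eef_pos"];return M
def grab(n,f=None):
    o=ctrl.get_obs();c=ctrl.camera(n)
    E=c["extrinsics"] if "extrinsics" in c else T(o)@c["hand_eye"]
    d=c["z_map"];v,u=np.mgrid[:384,:512];K=c["mtx"]
    P=np.stack([(u-K[0,2])/K[0,0]*d,(v-K[1,2])/K[1,1]*d,d],-1)@E[:3,:3].T+E[:3,3]
    P[d==0]=np.nan
    if f: cv2.imwrite("pics/"+f,c["color"][...,::-1])
    return c["color"],P,E,K
E
python3 - <<'E'
from h import *
a=grab("top","t1.png")
b=grab("scene","s1.png")
np.savez("v1.npz",tc=a[0],tp=a[1],sc=b[0],sp=b[1])
print(a[2],a[3]);print(T(ctrl.get_obs()))
E
```

```text
pics
[[ 0.02555174 -0.99320062  0.11357655  0.37379291]
 [-0.99966118 -0.02595002 -0.00202943 -0.03443392]
 [ 0.00496294 -0.11348621 -0.99352718  1.09539597]
 [ 0.          0.          0.          1.        ]] [[447.91125793   0.         261.95938123]
 [  0.         447.91125793 192.43451435]
 [  0.           0.           1.        ]]
[[-9.20737272e-01  3.90181900e-01 -9.80454903e-04  2.24006050e-01]
 [ 3.90182959e-01  9.20736323e-01 -1.37204866e-03  5.29001279e-01]
 [ 3.67391887e-04 -1.64585314e-03 -9.99998578e-01  2.30436227e-01]
 [ 0.00000000e+00  0.00000000e+00  0.00000000e+00  1.00000000e+00]]
```

View pics/t1.png

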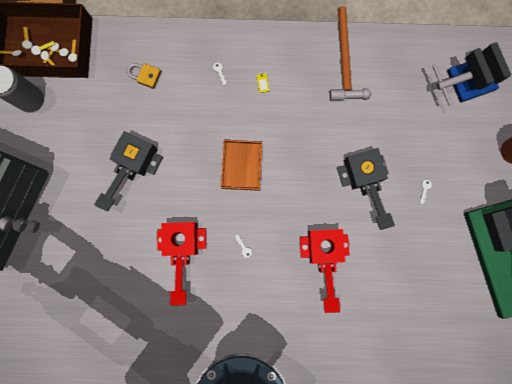

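View pics/s1.png

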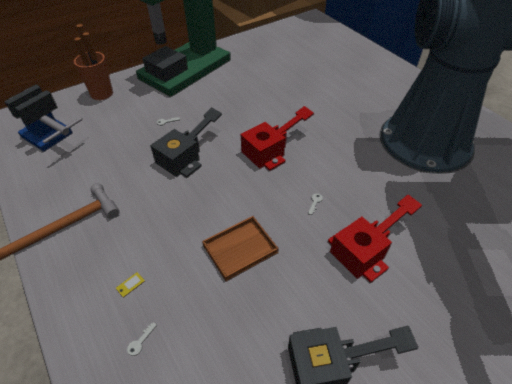

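The top view shows the round barrel at (367,167) with its lever pad at about (384,220). The square barrel is at (131,152) and the tray at (242,165). The red blocks are decoys.

Run:
```python
from h import *
z=np.load("v1.npz")
c,P=z["tc"],z["tp"]; hsv=cv2.cvtColor(c,cv2.COLOR_RGB2HSV)
def rep(n,m):
    q=P[m];print(n,m.sum(),np.nanmedian(q,0).round(4),np.nanmin(q,0).round(4),np.nanmax(q,0).round(4))
    return q
box=lambda x0,x1,y0,y1:np.pad(np.ones((y1-y0,x1-x0),bool),((y0,384-y1),(x0,512-x1)))
s=(hsv[...,1]>120)&(hsv[...,2]>90)
rep("barrel",s&box(355,382,155,180)); 
m=s&box(355,382,155,180);(x,y),r=cv2.minEnclosingCircle(np.argwhere(m)[:,::-1].astype(np.float32));print("circ",x,y,r)
a=grab("top");E,K=a[2],a[3]
def ray(u,v,h):
    d=E[:3,:3]@np.array([(u-K[0,2])/K[0,0],(v-K[1,2])/K[1,1],1]);t=(h-E[2,3])/d[2];return (E[:3,3]+t*d).round(4)
B=ray(x,y,.058);print("B",B)
q=P[box(340,400,145,235)&(P[...,2]>.05)]
# lever pixels
d=np.linalg.norm(P[...,:2]-B[:2],axis=-1)
lv=box(340,410,185,240)&(P[...,2]>.02)&(d>.07)
rep("lever",lv)
pad=box(340,410,185,240)&(P[...,2]>.045)&(d>.108)&(d<.16); rep("pad",pad)
ct=cv2.minAreaRect(np.argwhere(pad)[:,::-1].astype(np.float32));print(ct)
u,v=ct[0];p=ray(u,v,.064);print("padc",p,np.linalg.norm(p[:2]-B[:2]),np.degrees(np.arctan2(*(p-B)[1::-1])))
t=(hsv[...,0]<20)&(hsv[...,1]>120)&box(210,275,130,200)
ct=cv2.minAreaRect(np.argwhere(t)[:,::-1].astype(np.float32));print(ct,[ray(*k,.018) for k in cv2.boxPoints(ct)],ray(*ct[0],.018))
rep("tray",t)
blk=(P[...,2]>.052)&(d<.055);ct=cv2.minAreaRect(np.argwhere(blk)[:,::-1].astype(np.float32));print("block",ct,ray(*ct[0],.058))
```

```text
barrel 132 [ 0.5597 -0.2823  0.0565] [ 0.545  -0.2977  0.0503] [ 0.5745 -0.2676  0.0612]
circ 367.0949401855469 166.72784423828125 6.504785060882568
B [ 0.5596 -0.2819  0.058 ]
lever 403 [ 0.4402 -0.3121  0.0607] [ 0.3891 -0.3395  0.0452] [ 0.4944 -0.2182  0.0717]
pad 252 [ 0.435  -0.3183  0.0633] [ 0.4121 -0.3395  0.0525] [ 0.4591 -0.2211  0.0717]
((366.603759765625, 224.11318969726562), (17.582151412963867, 51.92228317260742), 74.05460357666016)
padc [ 0.4246 -0.2792  0.064 ] 0.13502699730053988 178.85423716182493
((241.1483917236328, 164.5324249267578), (39.101158142089844, 48.58930206298828), 2.862405300140381) [array([0.5056, 0.0643, 0.018 ]), array([0.6256, 0.0627, 0.018 ]), array([ 0.6233, -0.0332,  0.018 ]), array([ 0.5033, -0.0304,  0.018 ])] [0.5641 0.0158 0.018 ]
tray 1892 [0.5658 0.0162 0.0045] [ 0.5044 -0.0319 -0.0032] [0.6258 0.0639 0.0223]
block ((367.49151611328125, 169.61631774902344), (38.55017852783203, 32.616050720214844), 72.34988403320312) [ 0.5528 -0.2828  0.058 ]
```

Run:
```python
from h import *
z=np.load("v1.npz")
c,P=z["tc"],z["tp"]; hsv=cv2.cvtColor(c,cv2.COLOR_RGB2HSV)
B=np.array([.5596,-.2819])
d=np.linalg.norm(P[...,:2]-B,axis=-1)
m=(P[...,2]>.035)&(d>.085)&(d<.17)&(hsv[...,2]<90)
m[:,:362]=0
n,l,st,ce=cv2.connectedComponentsWithStats(m.astype(np.uint8));print(st,ce)
k=1+np.argmax(st[1:,4]);m=l==k
for lo,hi in [(.085,.095),(.095,.105),(.105,.115),(.115,.125),(.125,.135),(.135,.145),(.145,.155),(.155,.17)]:
    q=P[m&(d>=lo)&(d<hi)]
    if len(q): v=np.nanmean(q,0)-[*B,0];print(lo,len(q),v.round(4)+[*B,0],np.degrees(np.arctan2(v[1],v[0])).round(1))
q=P[m&(d>.112)];print(q.mean(0))
q=P[m&(d>.085)];v=q.mean(0)[:2]-B;print(v/np.linalg.norm(v)*.132+B)
from bench import ctrl
print(ctrl.get_obs())
```

```text
[[     0      0    512    384 196295]
 [   374    201     20     29    313]] [[255.29721593 191.45944624]
 [382.67412141 216.93290735]]
0.085 30 [ 0.4733 -0.3069  0.0538] -163.8
0.095 32 [ 0.4637 -0.3097  0.0563] -163.8
0.105 32 [ 0.4541 -0.3133  0.0582] -163.4
0.115 60 [ 0.4442 -0.3158  0.061 ] -163.6
0.125 68 [ 0.4356 -0.3193  0.0633] -163.2
0.135 70 [ 0.426  -0.3229  0.0658] -162.9
0.145 21 [ 0.4192 -0.3239  0.0662] -163.4
[ 0.43406938 -0.31968698  0.06355467]
[ 0.43313855 -0.31973519]
{'time_s': 0.15, 'q': array([ 9.63681903e-01,  1.81398755e-01,  1.60773616e+00, -8.69685729e-06,
        1.35377897e+00, -2.06365186e-01]), 'dq': array([ 0.00153386, -0.00098709, -0.00338672, -0.00041478,  0.00089735,
        0.00041039]), 'joint_efforts': array([ 5.81494151e-04, -4.45258892e+01, -3.51691353e+01, -2.93522244e-04,
        5.86450289e-03, -7.34503965e-05]), 'eef_pos': array([0.22410108, 0.52909908, 0.23059552]), 'eef_rot': array([-2.57451239e-04,  1.99035505e-01,  9.79992057e-01, -6.08398739e-04]), 'wrist_force': array([0.24994325, 0.27655177, 0.1269169 ]), 'torque': array([-0.02402926, -0.05143529,  0.02166835]), 'grasp_force': 0.0, 'opening': 0.9945053002170269}
```

send_rows --pt "0 0 0 -26 -35 0 1" --pt "0 0 0 -26 -35 0 1" --pt "0 0 0 -26 -35 0 1" --pt "0 0 0 -26 -35 0 1" --pt "0 0 0 -26 -35 0 1" --pt "0 0 0 -26 -35 0 1" --pt "0 0 0 -26 -35 0 1" --pt "0 0 0 -26 -35 0 1" --pt "0 0 0 -26 -35 0 1" --pt "0 0 0 -26 -35 0 1"

```text
time_s: 1.15
eef_pos: [0.3271, 0.1042, 0.2314]
eef_rot: [0.0, 0.199, 0.98, 0.0]
wrist_force: [1.7, 0.6, 0.2]
opening: -0.002
grasp_force: 0.0
```

send_rows --pt "0 0 0 -26 -35 0 1" --pt "0 0 0 -26 -35 0 1" --pt "0 0 0 -26 -35 0 1" --pt "0 0 0 -26 -35 0 1" --pt "0 0 0 -26 -35 0 1" --pt "0 0 0 -26 -35 0 1" --pt "0 0 0 -26 -35 10 1" --pt "0 0 0 -26 -35 10 1" --pt "0 0 0 -26 -35 10 1" --pt "0 0 0 0 0 0 1"

```text
time_s: 2.15
eef_pos: [0.4193, -0.2795, 0.199]
eef_rot: [-0.001, 0.201, 0.98, 0.0]
wrist_force: [0.1, 0.4, 0.3]
opening: -0.003
grasp_force: 0.0
```

Run:
```python
from h import *
c,P,E,K=grab("wrist","w1.png")
M=T(ctrl.get_obs());print(M.round(4))
print("to pad, tool mm",((M[:3,:3].T@(np.array([.4335,-.3195,.064])-M[:3,3]))*1000).round(1))
```

```text
[[-0.9195  0.393  -0.0023  0.4191]
 [ 0.393   0.9195  0.0023 -0.2772]
 [ 0.003   0.0012 -1.      0.1996]
 [ 0.      0.      0.      1.    ]]
to pad, tool mm [-30.3 -33.4 135.4]
```

View pics/w1.png

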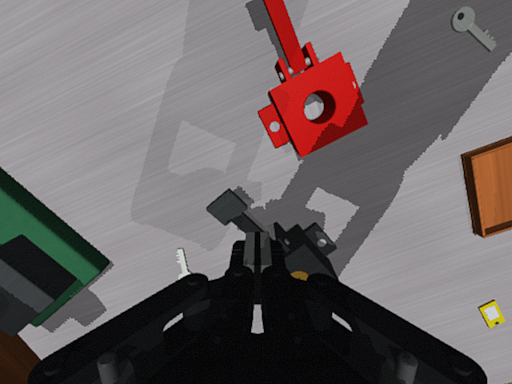

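The wrist view shows the dark pad at about (230,207), with the fingers just short of it and the barrel hidden behind the gripper. I'll move over the pad and check it by depth.

send_rows --pt "0 0 0 -10 -11 10 1" --pt "0 0 0 -10 -11 10 1" --pt "0 0 0 -10 -11 10 1" --pt "0 0 0 0 0 10 1" --pt "0 0 0 0 0 0 1" --pt "0 0 0 0 0 0 1" --pt "0 0 0 0 0 0 1" --pt "0 0 0 0 0 0 1" --pt "0 0 0 0 0 0 1" --pt "0 0 0 0 0 0 1"

```text
time_s: 3.2
eef_pos: [0.4346, -0.3177, 0.1616]
eef_rot: [0.0, 0.199, 0.98, -0.0]
wrist_force: [-0.2, -0.4, -0.2]
opening: 0.003
grasp_force: 0.0
```

Run:
```python
from h import *
c,P,E,K=grab("wrist","w2.png")
M=T(ctrl.get_obs());print(M.round(4))
print("to pad, tool mm",((M[:3,:3].T@(np.array([.4335,-.3195,.064])-M[:3,3]))*1000).round(1))
d=np.linalg.norm(P[...,:2]-[.4335,-.3195],axis=-1)
m=(d<.04)&(P[...,2]>.045)&(P[...,2]<.085);print(m.sum(),np.nanmedian(P[m],0))
m2=m.astype(np.uint8);r=cv2.minAreaRect(np.argwhere(m)[:,::-1].astype(np.float32));print(r)
```

```text
[[-9.208e-01  3.901e-01  2.000e-04  4.345e-01]
 [ 3.901e-01  9.208e-01 -3.000e-04 -3.177e-01]
 [-3.000e-04 -2.000e-04 -1.000e+00  1.615e-01]
 [ 0.000e+00  0.000e+00  0.000e+00  1.000e+00]]
to pad, tool mm [ 0.3 -2.  97.5]
1548 [ 0.43687548 -0.31866089  0.06327712]
((259.5, 200.00001525878906), (55.86143493652344, 37.47665786743164), 45.0)
```

View pics/w2.png

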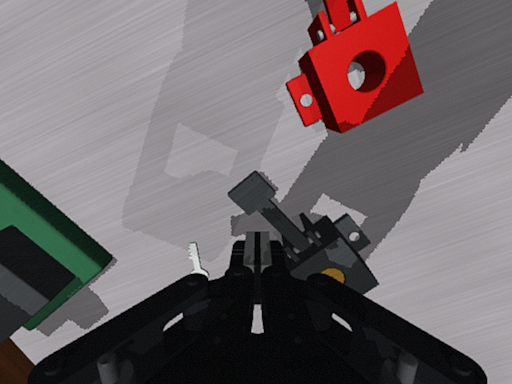

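The pad is at (255,190) and agrees with the estimate. The fingers are centred over it, so I press down.

send_rows --pt "0 0 0 0 -2 20 1" --pt "0 0 0 0 0 20 1" --pt "0 0 0 0 0 20 1" --pt "0 0 0 0 0 15 1" --pt "0 0 0 0 0 10 1" --pt "0 0 0 0 0 6 1" --pt "0 0 0 0 0 6 1" --pt "0 0 0 0 0 6 1" --pt "0 0 0 0 0 6 1" --pt "0 0 0 0 0 6 1"

```text
time_s: 4.25
eef_pos: [0.4338, -0.3207, 0.0474]
eef_rot: [0.0, 0.199, 0.98, -0.001]
wrist_force: [-5.4, -0.7, 8.0]
opening: 0.001
grasp_force: 3.4
```

send_rows --pt "0 0 0 0 0 5 1" --pt "0 0 0 0 0 5 1" --pt "0 0 0 0 0 5 1" --pt "0 0 0 0 0 4 1" --pt "0 0 0 0 0 2 1" --pt "0 0 0 0 0 1 1" --pt "0 0 0 0 0 0 1" --pt "0 0 0 0 0 0 1" --pt "0 0 0 0 0 0 1" --pt "0 0 0 0 0 0 1"

```text
time_s: 5.25
eef_pos: [0.4347, -0.3206, 0.0261]
eef_rot: [0.001, 0.199, 0.98, -0.001]
wrist_force: [-2.6, 1.3, 8.4]
opening: -0.004
grasp_force: 4.5
```

```bash
cat > look.py <<'E'
from h import *
c,P,E,K=grab("top")
d=np.linalg.norm(P[...,:2]-[.5596,-.2819],axis=-1)
hsv=cv2.cvtColor(c,cv2.COLOR_RGB2HSV);m=(hsv[...,1]>120)&(hsv[...,2]>90)&(hsv[...,0]>12)&(d<.03)
print("barrel",m.sum(),np.nanmedian(P[m],0))
o=ctrl.get_obs();print(T(o).round(4),o["wrist_force"],o["time_s"])
E
python3 look.py
```

```text
barrel 135 [ 0.56014876 -0.28184428  0.07660925]
[[-0.9208  0.3901  0.0019  0.4347]
 [ 0.3901  0.9208 -0.0021 -0.3205]
 [-0.0026 -0.0012 -1.      0.026 ]
 [ 0.      0.      0.      1.    ]] [-1.51668422  1.70528941  8.3310527 ] 5.3
```

send_rows --pt "0 0 0 0 0 1 1" --pt "0 0 0 0 0 1 1" --pt "0 0 0 0 0 1 1" --pt "0 0 0 0 0 0 1" --pt "0 0 0 0 0 0 1" --pt "0 0 0 0 0 0 1" --pt "0 0 0 0 0 0 1" --pt "0 0 0 0 0 0 1" --pt "0 0 0 0 0 0 1" --pt "0 0 0 0 0 0 1"

```text
time_s: 6.3
eef_pos: [0.435, -0.3207, 0.0254]
eef_rot: [0.001, 0.199, 0.98, -0.001]
wrist_force: [-8.6, 9.5, 31.8]
opening: 0.0
grasp_force: 16.0
```

send_rows --pt "0 0 0 0 0 -10 1" --pt "0 0 0 0 0 -20 1" --pt "0 0 0 0 0 -30 0.5" --pt "0 0 0 0 0 -40 -0.2" --pt "0 0 0 0 0 -30 -0.2" --pt "0 0 0 0 0 -20 -0.2" --pt "0 0 0 0 0 0 -0.2" --pt "0 0 0 0 0 0 -0.2" --pt "0 0 0 0 0 0 -0.2" --pt "0 0 0 0 0 0 -0.2"

```text
time_s: 7.3
eef_pos: [0.4331, -0.3188, 0.1698]
eef_rot: [-0.001, 0.199, 0.98, 0.001]
wrist_force: [-0.2, -0.3, -0.3]
opening: 0.6
grasp_force: 0.0
```

```bash
cat >> look.py <<'E'
M=T(o);print("to barrel",((M[:3,:3].T@(np.array([.560,-.282,.061])-M[:3,3]))*1000).round(1),o["opening"])
if m.any():
    (x,y),r=cv2.minEnclosingCircle(np.argwhere(m)[:,::-1].astype(np.float32))
    g=E[:3,:3]@np.array([(x-K[0,2])/K[0,0],(y-K[1,2])/K[1,1],1]);print("ray",E[:3,3]+g*(.0775-E[2,3])/g[2],r)
p=(np.linalg.norm(P[...,:2]-[.4335,-.3195],axis=-1)<.012);print("pad z",np.nanmedian(P[p],0))
E
python3 look.py
```

```text
barrel 130 [ 0.55951237 -0.28204469  0.07668332]
[[-0.9207  0.3902 -0.0016  0.4331]
 [ 0.3902  0.9207  0.0018 -0.3189]
 [ 0.0022  0.0011 -1.      0.1699]
 [ 0.      0.      0.      1.    ]] [-0.60975049  0.34441291 -0.79750755] 7.35
to barrel [-102.6   83.4  108.8] 0.6000343809085376
ray [ 0.55926577 -0.28173334  0.0775    ] 6.500574111938477
pad z [ 0.43367823 -0.3185231   0.53019077]
```

The lever is at its stop and the barrel stands proud. Next I move over the barrel.

send_rows --pt "0 0 0 -20 16 0 -0.4" --pt "0 0 0 -25 20 0 -0.4" --pt "0 0 0 -25 20 0 -0.4" --pt "0 0 0 -20 17 0 -0.4" --pt "0 0 0 -12 10 10 -0.4" --pt "0 0 0 0 0 20 -0.4" --pt "0 0 0 0 0 20 -0.4" --pt "0 0 0 0 0 0 -0.4" --pt "0 0 0 0 0 0 -0.4" --pt "0 0 0 0 0 0 -0.4"

```text
time_s: 8.35
eef_pos: [0.5605, -0.2834, 0.1223]
eef_rot: [0.001, 0.199, 0.98, -0.0]
wrist_force: [0.4, -0.0, 0.8]
opening: 0.699
grasp_force: 0.0
```

```bash
python3 look.py; python3 -c "
from h import *
grab('wrist','w3.png')"
```

```text
barrel 0 [nan nan nan]
[[-9.207e-01  3.904e-01  1.600e-03  5.606e-01]
 [ 3.904e-01  9.207e-01 -1.300e-03 -2.835e-01]
 [-2.000e-03 -5.000e-04 -1.000e+00  1.226e-01]
 [ 0.000e+00  0.000e+00  0.000e+00  1.000e+00]] [ 0.00664398 -0.69404119 -0.29575233] 8.4
to barrel [ 1.3  1.2 61.6] 0.6968711345510609
pad z [nan nan nan]
  return np.nanmean(a, axis, out=out, keepdims=keepdims)
```

View pics/w3.png

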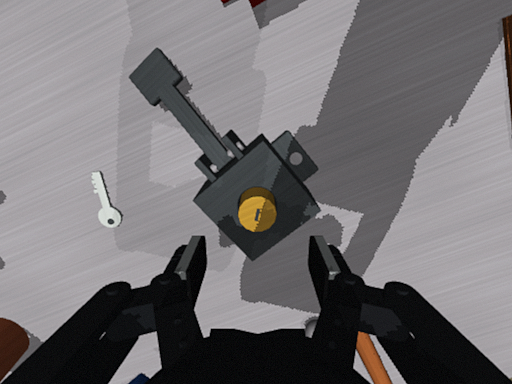

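The raised barrel is at (257,213), centred between the open fingers. The lever is down. I descend and grip.

send_rows --pt "0 0 0 1 1 15 -0.4" --pt "0 0 0 0 0 15 -0.4" --pt "0 0 0 0 0 12 -0.4" --pt "0 0 0 0 0 10 -0.4" --pt "0 0 0 0 0 6 -0.4" --pt "0 0 0 0 0 3 -0.4" --pt "0 0 0 0 0 0 -0.4" --pt "0 0 0 0 0 0 -0.4" --pt "0 0 0 0 0 0 0" --pt "0 0 0 0 0 0 0.2"

```text
time_s: 9.45
eef_pos: [0.5598, -0.2818, 0.0609]
eef_rot: [0.0, 0.199, 0.98, -0.0]
wrist_force: [0.0, -0.3, 0.3]
opening: 0.403
grasp_force: 0.0
```

send_rows --pt "0 0 0 0 0 0 0.4" --pt "0 0 0 0 0 0 0.6" --pt "0 0 0 0 0 0 0.8" --pt "0 0 0 0 0 0 1" --pt "0 0 0 0 0 0 1" --pt "0 0 0 0 0 0 1" --pt "0 0 0 0 0 0 1" --pt "0 0 0 0 0 0 1" --pt "0 0 0 0 0 0 1" --pt "0 0 0 0 0 0 1"

```text
time_s: 10.45
eef_pos: [0.5598, -0.2819, 0.0611]
eef_rot: [0.0, 0.199, 0.98, -0.0]
wrist_force: [-1.1, 0.3, 5.7]
opening: 0.323
grasp_force: 59.0
```

send_rows --pt "0 0 0 0 0 -4 1" --pt "0 0 0 0 0 -8 1" --pt "0 0 0 0 0 -10 1" --pt "0 0 0 0 0 -12 1" --pt "0 0 0 0 0 -15 1" --pt "0 0 0 0 0 -15 1" --pt "0 0 0 0 0 -15 1" --pt "0 0 0 0 0 -11 1" --pt "0 0 0 0 0 0 1" --pt "0 0 0 0 0 0 1"

```text
time_s: 11.45
eef_pos: [0.5594, -0.2815, 0.1504]
eef_rot: [0.0, 0.199, 0.98, -0.0]
wrist_force: [0.2, -0.7, -2.7]
opening: 0.322
grasp_force: 59.7
```

```bash
python3 -c "
from h import *
c,P,E,K=grab('scene');cv2.imwrite('pics/s2.png',cv2.resize(c[60:260,100:400,::-1],None,fx=2,fy=2))
M=T(ctrl.get_obs());print(((M[:3,:3].T@(np.array([.5645,.016,.028])-M[:3,3]))*1000).round(1))
hsv=cv2.cvtColor(c,cv2.COLOR_RGB2HSV);d=np.linalg.norm(P[...,:2]-M[:2,3],axis=-1)
m=(d<.04)&(P[...,2]>.065)&(hsv[...,1]>130)&(hsv[...,2]>60);print(m.sum(),np.nanmin(P[m],0),np.nanmax(P[m],0))"
```

```text
[110.9 275.8 121.9]
46 [ 0.55870758 -0.27653071  0.12959865] [ 0.57486975 -0.26429873  0.14620767]
```

View pics/s2.png

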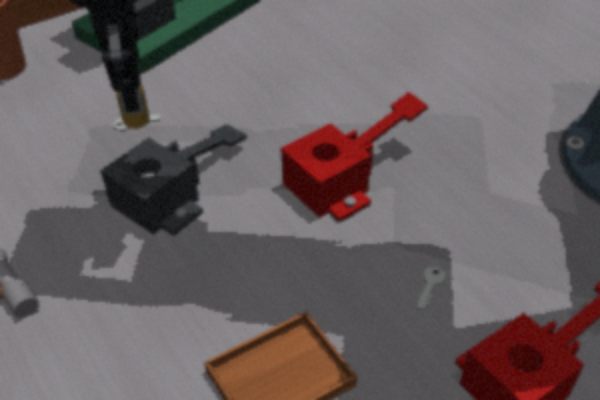

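The scene crop shows the barrel upright in the gripper at (133,108) and the pocket empty. Now I carry it to the tray.

send_rows --pt "0 0 0 6 15 0 1" --pt "0 0 0 12 30 0 1" --pt "0 0 0 14 36 0 1" --pt "0 0 0 15 37 0 1" --pt "0 0 0 15 37 0 1" --pt "0 0 0 15 37 0 1" --pt "0 0 0 14 36 0 1" --pt "0 0 0 12 30 0 1" --pt "0 0 0 8 18 0 1" --pt "0 0 0 0 0 0 1"

```text
time_s: 12.5
eef_pos: [0.5636, 0.0196, 0.1494]
eef_rot: [-0.001, 0.197, 0.98, 0.0]
wrist_force: [0.0, 0.4, -2.5]
opening: 0.321
grasp_force: 59.8
```

send_rows --pt "0 0 0 0 0 15 1" --pt "0 0 0 0 0 20 1" --pt "0 0 0 0 0 20 1" --pt "0 0 0 0 0 20 1" --pt "0 0 0 0 0 15 1" --pt "0 0 0 0 0 10 1" --pt "0 0 0 0 0 10 1" --pt "0 0 0 0 0 5 1" --pt "0 0 0 0 0 0 1" --pt "0 0 0 0 0 0 1"

```text
time_s: 13.5
eef_pos: [0.5654, 0.0158, 0.0358]
eef_rot: [0.0, 0.199, 0.98, -0.0]
wrist_force: [0.6, 0.2, -2.6]
opening: 0.324
grasp_force: 59.8
```

```bash
python3 -c "
from h import *
o=ctrl.get_obs();M=T(o);print(M.round(4),((M[:3,:3].T@(np.array([.5645,.016,.027])-M[:3,3]))*1000).round(1),o['wrist_force'])"
```

```text
[[-9.208e-01  3.901e-01  9.000e-04  5.654e-01]
 [ 3.901e-01  9.208e-01 -2.000e-04  1.580e-02]
 [-9.000e-04  2.000e-04 -1.000e+00  3.580e-02]
 [ 0.000e+00  0.000e+00  0.000e+00  1.000e+00]] [ 0.9 -0.2  8.8] [ 0.56685757  0.16916358 -2.6243016 ]
```

Descend slowly in 1 mm rows and watch for contact.

send_rows --pt "0 0 0 0 0 2 1" --pt "0 0 0 0 0 2 1" --pt "0 0 0 0 0 1 1" --pt "0 0 0 0 0 1 1" --pt "0 0 0 0 0 1 1" --pt "0 0 0 0 0 1 1" --pt "0 0 0 0 0 0 1" --pt "0 0 0 0 0 0 1" --pt "0 0 0 0 0 0 1" --pt "0 0 0 0 0 0 1"

```text
time_s: 14.5
eef_pos: [0.5653, 0.0158, 0.0283]
eef_rot: [0.0, 0.199, 0.98, -0.0]
wrist_force: [-2.5, -0.3, 5.7]
opening: 0.322
grasp_force: 60.9
```

Contact: the vertical force rose from -2.6 to +5.7 N. I release and retreat.

send_rows --pt "0 0 0 0 0 0 0.3" --pt "0 0 0 0 0 0 0.2" --pt "0 0 0 0 0 0 0.1" --pt "0 0 0 0 0 0 0" --pt "0 0 0 0 0 0 -0.2" --pt "0 0 0 0 0 0 -0.4" --pt "0 0 0 0 0 0 -0.4" --pt "0 0 0 0 0 0 -0.4" --pt "0 0 0 0 0 0 -0.4" --pt "0 0 0 0 0 0 -0.4"

```text
time_s: 15.5
eef_pos: [0.5649, 0.0159, 0.0273]
eef_rot: [-0.0, 0.199, 0.98, -0.0]
wrist_force: [0.1, -0.3, 0.6]
opening: 0.707
grasp_force: 0.0
```

send_rows --pt "0 0 0 0 0 -10 -0.4" --pt "0 0 0 0 0 -20 -0.4" --pt "0 0 0 0 0 -30 -0.4" --pt "0 0 0 0 0 -40 -0.4" --pt "0 0 0 40 0 -30 -0.4" --pt "0 0 0 40 0 0 -0.4" --pt "0 0 0 40 0 0 -0.4" --pt "0 0 0 30 0 0 -0.4" --pt "0 0 0 0 0 0 -0.4" --pt "0 0 0 0 0 0 -0.4"

```text
time_s: 16.5
eef_pos: [0.4273, 0.0745, 0.1583]
eef_rot: [0.001, 0.199, 0.98, 0.0]
wrist_force: [0.2, 0.1, -0.4]
opening: 0.697
grasp_force: 0.0
```

```bash
python3 -c "
from h import *
c,P,E,K=grab('scene');cv2.imwrite('pics/s3.png',cv2.resize(c[190:384,150:450,::-1],None,fx=2,fy=2))
c,P,E,K=grab('top')
m=(np.linalg.norm(P[...,:2]-[.565,.016],axis=-1)<.035)&(P[...,2]>.035);print(m.sum(),np.nanmedian(P[m],0));print(ctrl.get_obs()['eef_pos'])"
```

```text
124 [0.56552941 0.01717366 0.04426601]
[0.42815596 0.07396467 0.15810904]
```

View pics/s3.png

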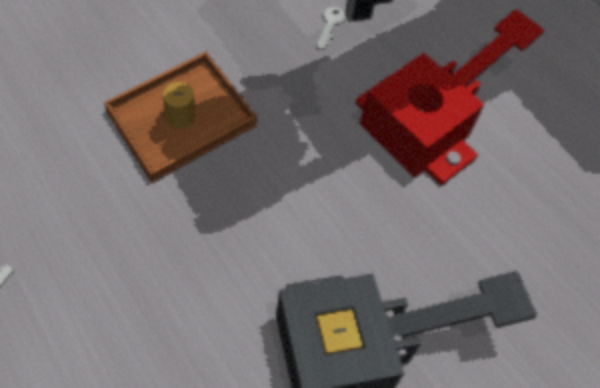

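The barrel stands upright in the tray at (180,103), with its top 44 mm up as expected. The square barrel is still seated at (340,330).

```bash
python3 -c "
from bench import ctrl
print(ctrl.hand_in())"
```

```text
the job is handed in; nothing more can be done
None
```

I pressed the round barrel's lever to its stop, lifted the barrel out and stood it upright in the tray. The square barrel stayed seated, and I handed the job in at about 16.6 s; the hand-in gave no verdict.

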